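Release and stow the filter cartridge of a fluorescence lamp house

TASK

Take the orange filter cartridge out of the lamp house's sloping port: pull its spring sleeve out along the port, turn it counter-clockwise (seen from outside) from the red dot to the green one and let it drop fully home in its open notch, only then draw the cartridge out. Stand the cartridge upright on the floor of the empty compartment of the grey tray, setting it down rather than dropping it, and let go. Leave the blue spare cartridge and the other things on the bench where they are.

Things in the scene. Friction and masses are not known exactly. Their poses are not given: they have to be found in the camera images.
- port: The lamp house: white box 190 x 180 mm, 100 mm high, fixed on the bench, with a black sloping nose towards -x. Origin: on the bench, 120 mm in +x from the middle of the nose's sloping face, which is 90 mm up. That flat face (100 x 100 mm) slopes 35 degrees and carries the port. All the rest of the house lies below the plane of that face.
- socket: The port's fixed steel tube, 40 mm outside, bore 32 mm, 30 mm long, square on the sloping face. Origin: centre of the bore's floor. z: the port's axis, outwards and up, 35 degrees from vertical, leaning towards the nose end. On the face 37 mm from the axis: red dot (locked) at -x, green dot (open) 60 degrees counter-clockwise. Rim notches at +x and -x keep the cartridge from turning.
- sleeve_grip (a point): Centre of the knurled aluminium spring sleeve: 50 mm outside diameter, 28 mm long. At rest this point is 26 mm along z from socket's origin (sleeve 12 to 40 mm above the sloping face; 12 mm free under it). z: the port's axis, outwards. The point moves with the pull but does not turn. The cartridge's 28 mm thick grip sticks out 24 mm beyond the sleeve's end.
- sleeve_pull (a joint): How far the sleeve is pulled outwards along the port's axis, 0 to 0.009 m. A spring pulls it back: 4.5 N at rest, 9 N fully out.
- sleeve_turn (a joint): Turn of the sleeve, rad: 0 locked (its red line at the red dot), 1.047 (end stop) open (at the green dot); positive is counter-clockwise seen from outside. A pin stops it turning until it is pulled at least 6 mm; then it turns freely, and drops home only near either end. Locked, two inner lugs stand over the cartridge's ears and hold it in; open, the ears pass freely.
- cartridge: The filter cartridge, 64 mm long, about 80 g. Origin: centre of its foot; z along its axis towards the grip. Foot part dark steel, 30 mm diameter, 30 mm long; then an orange ribbed grip, 28 mm diameter, 34 mm long. Two small ears at +x and -x, 30.5 to 34.5 mm above the foot, 39 mm over both. It starts in the socket, foot on the bore's floor, its axes as those of socket.
- tray: Grey open tray, fixed on the bench, 166 x 86 mm outside, walls 4 mm thick and 18 mm high, floor 4 mm thick, one 4 mm divider across the middle: two compartments each 77 x 78 mm. Origin: centre of its underside; the compartments lie at +x (with the blue spare) and -x (empty).
- tray_empty (a point): Centre of the floor of the tray's empty compartment, on the floor's upper face (4 mm over the bench); axes as the tray's.
- spare: A second cartridge of the same shape with a blue grip, loose, standing in the tray's other compartment, about 80 mm from the empty one's centre. To be left alone.
- slide_box: Blue and white slide box, 100 x 170 mm, 43 mm high, fixed, on the other side of the lamp house from the tray. Origin: centre of its underside.
- dish: Small glass dish, loose, 60 mm diameter, 14 mm high. Origin: centre of its underside. To be left alone.
- oil: Small amber bottle, loose, 30 mm diameter, 65 mm high. Origin: centre of its underside. To be left alone.
- driver: Screwdriver lying on the bench, loose, 150 mm long. To be left alone.
- beaker: Glass beaker, loose, 60 mm diameter, 80 mm high. Origin: centre of its underside. To be left alone.
- weight: Brass weight, loose, 44 mm diameter, 30 mm high. Origin: centre of its underside. To be left alone.
There are look-alikes about, which are no part of the job. Of the things like the tray, leave any that is purple; of the rest the smaller one is meant. What is shaped like the cartridge but pink is not meant.

How it is judged (in metres and radians):
On the way, in this order (a step that is already met when the one before it is completed fails the run):
1. the sleeve is turned open (at least 0.95 rad) and has dropped home (within 2.5 mm) while the cartridge is still in its socket (foot within 8 mm of the floor) (value of joint sleeve_turn above 0.95 rad and value of joint sleeve_pull below 0.0025 m and distance between cartridge and socket below 0.008 m), for 0.1 s.
2. the cartridge is drawn out of the port (foot more than 50 mm from the socket's floor) (distance between cartridge and socket above 0.05 m), for 0.1 s.
3. the cartridge stands upright on the floor of the empty compartment while the fingers still hold it (set down, not dropped) (horizontal distance between cartridge and tray_empty below 0.036 m and z of cartridge in the frame of tray_empty below 0.004 m and angle between cartridge's own z axis and vertical below 0.12 rad and contact force between the fingers and cartridge above 0.3 N), for 0.05 s.
At the end, for the whole second after the job is handed in: The cartridge stands upright (within 0.06 rad), still and released on the floor of the tray's empty compartment (foot's centre within 36 mm of the compartment's centre and within 3 mm of the floor); the sleeve is at its open end (at least 0.95 rad) and home (within 2.5 mm) (value of joint sleeve_turn above 0.95 rad and value of joint sleeve_pull below 0.0025 m and horizontal distance between cartridge and tray_empty below 0.036 m and z of cartridge in the frame of tray_empty between -0.003 and 0.003 m and angle between cartridge's own z axis and vertical below 0.06 rad and linear speed of cartridge below 0.02 m/s); the robot touches nothing.
It fails at once if the spare cartridge moved more than 15 mm or tipped (distance of spare from where it was at the start of the episode above 0.015 m or angle between spare's own z axis and vertical above 0.3 rad).
It fails at once if the dish, oil bottle, screwdriver, beaker or weight moved more than 20 mm (distance of any of dish, oil, driver, beaker, weight from where it was at the start of the episode above 0.02 m).
It also fails if it takes over 56 s, if anything falls off the work surface, if the arm or the gripper's body presses on something with over 40 N, if the wrist force passes 120 N, or if a joint passes its speed limit or range.

ROBOT

A 6-joint arm with a two-finger parallel gripper is mounted at the origin on the work surface. World frame = base frame: x ahead of the robot, y to its left, z up, the work surface at z = 0. Lengths are in mm, angles in rad, forces in N, time in s.
With the tool pointing down it reaches from about 350 to 875 mm from the base axis. Payload 4.2 kg.
Tool frame: the origin (TCP) lies at the very end of the fingers, on their centre line; the grasp point (between the pads) lies 19 mm behind it (arm.pinch_z is the distance from the TCP to the grasp point, in mm); x points along the fingers, y is the direction in which the jaws open and shut, and the axes are right-handed (so a half turn about x gives the same grasp; the last joint's range is limited). The gripper opens to 85 mm and grips with 20 to 120 N. Pads are 22 mm wide; open, the fingers measure 114 mm over their backs; the gripper's body (76 mm by 85 mm) begins 54 mm behind the grasp point. The pads swing forward as they close: fully open they stand 13 mm farther back than shut.
Start: joints at [1.478, 0.385, 0.008, 0, -1.194, -0.259], TCP at [215.335, 586.711, 231.312] pointing down, gripper open.
Joint ranges: [-3.14, 3.14], [-1.21, 2.06], [-1.07, 1.41], [-3.16, 2.05], [-2.99, -0.16], [-3.1, 3.1]. Speed limits (rad/s): [2.79, 2.79, 3.14, 3.14, 3.14, 3.14].

INTERFACE

Orientations are given as a unit quaternion [x, y, z, w].
In Python, from bench import arm gives the robot as it stands.
- The arm moves only by the tool drive_tool, never from a script. Its argument "motion" is a list of rows, each a list of 4 numbers: the shift along the tool's x, y, z in mm, then the turn about the tool's x in degrees. In form: [[dx, dy, dz, spin], ...]. A call has 1 to 10 rows; each row shifts and turns the commanded pose from where the row before left it, along the tool's axes as they then stand; what a row does not reach is not made up. A row lasts 1/12 s, in which the tool goes at most 41.7 mm and 7.16 degrees, less where a joint would pass 70% of its speed; a pose out of reach is approached as far as the arm can. A call with a gripper value outside its range is refused whole. "grip" is the finger opening in mm, from 0 to 85.4, set as the call begins (left out, the last holds). The fingers move at their own pace and stop on an object; the grip force is fixed at half the most. Time passes only in rows, so rows that do not move let the fingers close. It gives the time, the measured TCP pose, the force and the opening at its end, in the units of the state.
- arm.read_state(): the state, without advancing time (a new reading comes with each control period).
- arm.get_image(name): name is "scene" or "side" or "wrist"; returns the picture (480x640x3 uint8, red, green, blue); there is no depth.
- arm.calibration(name): a dict with "K" (3x3 intrinsics, pixels), "eye" and "attitude" of the camera in the world; the wrist camera has in their place "T_tool_cam" (4x4, takes a point from camera to tool coordinates, whose origin is the TCP and whose axes are the tool frame's). Camera axes: x right, y up, looking along -z (the intrinsics and any distortion apply to the point x, -y, -z); pixel columns grow to the right and rows downward; lengths in mm; the calibration is good to about 2 mm. A picture is of the moment at which its call begins: read the wrist's pose just before it. calibration takes no time and is no camera call.
- arm.job_done(): hands the job in, once; it reports no verdict.
The state is a dict: "clock": time; "joints": joint angles; "joint_vel": joint speeds; "joint_efforts": joint torques, N m; "position": TCP position; "ee_rot": TCP orientation; "contact_force": force on the tool from outside, world axes, zero at the start; "wrist_torque": the same for the moment, N m; "gripper_width": finger opening in mm.
Only numpy, scipy, OpenCV 4.12 (cv2) and the standard library are available. Lean on these libraries where they do the work, as an engineer would, in place of code of your own. Each camera call takes 0.05 s, during which the arm holds its last target. There are 200 camera calls.

## Working session

There is one attempt and no reset: what is moved stays moved. The work goes in short steps, Python scripts to look and compute and a tool call to move; the robot and the scene stay as the last step left them, time stands still between calls to the robot, and variables do not carry over. Pictures are saved under pics/ and viewed, about 8 in all and at most 12, crops included, and the job is handed in when it is done.

Besides the shell and the picture viewer there is one more tool, called as name(argument=value, ...) on one line, values as JSON. drive_tool: Moves the arm, as the interface text tells. Its arguments: {"type":"object","properties":{"motion":{"type":"array"},"grip":{"type":"number"}},"required":["motion"]}

```bash
mkdir -p pics; ls
python3 - <<'E'
from bench import arm
import cv2,numpy as np
s=arm.read_state();print(s)
for n in("scene","side","wrist"):
    im=arm.get_image(n);cv2.imwrite(f"pics/{n}0.png",im[:,:,::-1]);print(n,arm.calibration(n))
print(arm.pinch_z)
E
```

```text
pics
{'clock': 0.0, 'joints': array([ 1.47759279e+00,  3.85564798e-01,  6.62552775e-03, -5.27028566e-04,
       -1.19396392e+00, -2.58619033e-01]), 'joint_vel': array([-2.98604297e-04, -1.52350045e-03,  2.76040075e-04, -2.40935756e-04,
       -2.91943614e-06, -1.27658199e-03]), 'joint_efforts': array([-2.67365440e-04, -3.92283010e+01,  1.88397700e+01,  4.18614015e+00,
       -4.65971432e-03, -2.65374815e-06]), 'position': array([215.1436335 , 586.18825255, 230.21231224]), 'ee_rot': array([-0.69607083,  0.12457179,  0.69629295,  0.12305849]), 'contact_force': array([ 0.04849198, -0.64395137,  0.67683371]), 'wrist_torque': array([-0.02939381,  0.06294938,  0.01803028]), 'gripper_width': 85.24153099458944}
scene {'K': array([[516.61829544,   0.        , 325.49181354],
       [  0.        , 516.61829544, 238.43863188],
       [  0.        ,   0.        ,   1.        ]]), 'eye': array([1169.30576628, -682.82901814,  833.98908419]), 'attitude': array([0.42591938, 0.15641299, 0.33174934, 0.82708526])}
side {'K': array([[560.17330395,   0.        , 319.85721386],
       [  0.        , 560.17330395, 238.05200283],
       [  0.        ,   0.        ,   1.        ]]), 'eye': array([ 278.01257295, -894.94286182,  665.44202822]), 'attitude': array([ 0.50694528, -0.04906115, -0.10124222,  0.85460488])}
wrist {'K': array([[366.15579511,   0.        , 316.120881  ],
       [  0.        , 366.15579511, 237.99380719],
       [  0.        ,   0.        ,   1.        ]]), 'T_tool_cam': array([[ 3.28980931e-04,  3.15846186e-01, -9.48810349e-01,
        -1.42584479e+02],
       [ 9.99999647e-01, -8.37519564e-04,  6.79308097e-05,
        -1.09701312e+00],
       [-7.73191543e-04, -9.48810037e-01, -3.15846350e-01,
        -8.07869041e+01],
       [ 0.00000000e+00,  0.00000000e+00,  0.00000000e+00,
         1.00000000e+00]])}
18.700000000000003
```

View pics/scene0.png

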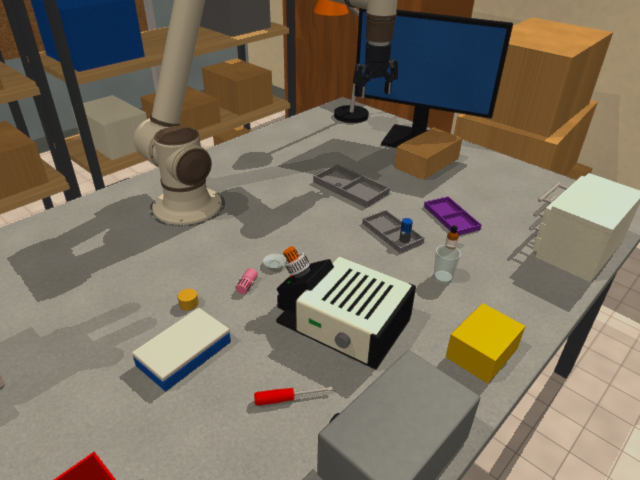

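View pics/side0.png

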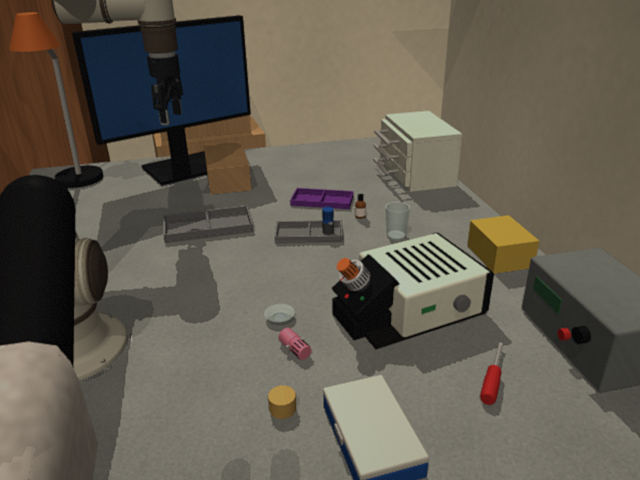

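Scene view: there are three tray-like things, a large grey one at (350,185), a small grey one with the blue spare at (392,230) and a purple one at (452,215). The small grey one is meant. The orange cartridge is in the port at (293,258), or side (350,270). The pink look-alike is at (246,280). I'll confirm with enlarged crops.

Run:
```python
import cv2,numpy as np
s=cv2.imread("pics/scene0.png");d=cv2.imread("pics/side0.png")
def c(im,x,y,w,h,k):return cv2.resize(im[y:y+h,x:x+w],None,fx=k,fy=k,interpolation=cv2.INTER_CUBIC)
a=np.vstack([np.hstack([c(s,270,235,80,60,5),c(d,325,245,80,60,5)]),np.hstack([c(s,355,200,80,60,5),c(d,270,200,80,60,5)])])
cv2.imwrite("pics/crop1.png",a)
```

```text
(no output)
```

View pics/crop1.png

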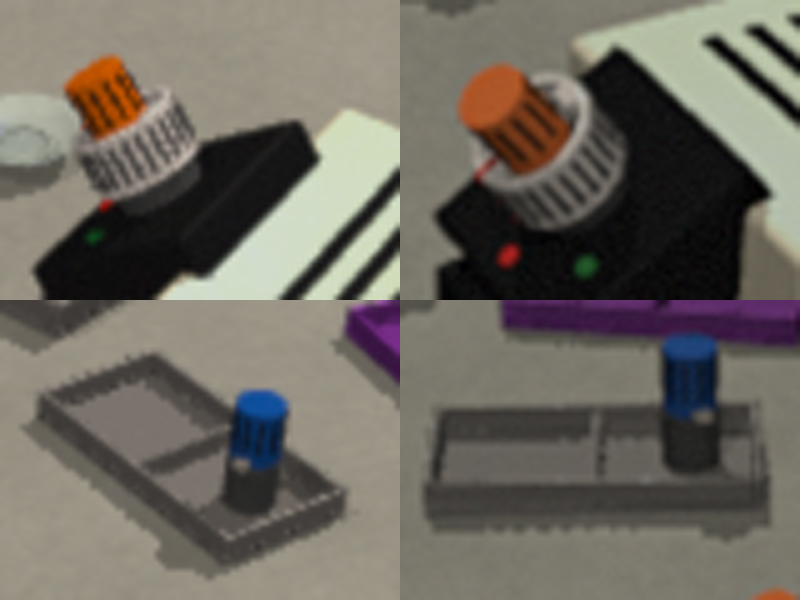

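```bash
cat > h.py <<'E'
from bench import arm
import numpy as np
from scipy.spatial.transform import Rotation as R
from scipy.optimize import least_squares
def cam(n,st=None):
    c=arm.calibration(n);K=c["K"]
    if n=="wrist":
        T=c["T_tool_cam"];Rt=R.from_quat(st["ee_rot"]).as_matrix()
        return K,Rt@T[:3,:3],Rt@T[:3,3]+st["position"]
    return K,R.from_quat(c["attitude"]).as_matrix(),c["eye"]
def proj(C,p):
    K,Rm,e=C;q=(np.atleast_2d(p)-e)@Rm;q=q*[1,-1,-1];q=q@K.T
    return q[:,:2]/q[:,2:]
def back(C,uv,z):
    K,Rm,e=C;uv=np.atleast_2d(uv);d=np.c_[uv,np.ones(len(uv))]@np.linalg.inv(K).T*[1,-1,-1]@Rm.T
    return e+d*((z-e[2])/d[:,2])[:,None]
E
python3 - <<'E'
from h import *
S,D=cam("scene"),cam("side")
for C,t,sp in((S,[(363,220),(386,211),(424,238.4),(399,248.6)],(407,220)),(D,[(275.4,237.4),(278,221.6),(341.4,221),(343.6,237)],(328,209))):
    b=back(C,t,18);print("tray",b[:,:2].round(),b.mean(0).round(),"spare",back(C,sp,68).round())
    print(np.linalg.norm(np.roll(b,-1,0)-b,axis=1).round(),np.degrees(np.arctan2(*(np.roll(b,-1,0)-b)[:,[1,0]].T)).round(1))
for C,t in((D,[(360,243),(437,235),(490,271),(402,283)]),(S,[(343,261),(414,291),(377,356),(297,317)])):
    b=back(C,t,100);print("box",b.round()[:,:2],np.degrees(np.arctan2(*(np.roll(b,-1,0)-b)[:,[1,0]].T)).round(1))
obs=[(S,(288.4,249),0),(D,(344,263.4),0),(S,(291,276.2),1),(D,(346.6,296),1),(S,(289,282.4),2),(D,(362.4,298.2),2)]
def model(v):
    yaw,ph=v[2:];Rz=R.from_euler("z",yaw).as_matrix();n=R.from_euler("y",-np.radians(35)).as_matrix()
    X=Rz@n;o=np.array([v[0],v[1],0])+Rz@[-120,0,90]
    d=lambda a:o+X@[37*np.cos(a),37*np.sin(a),0]
    return o,X,[o+X@[0,0,64],d(ph+np.pi),d(ph+np.pi+np.pi/3)]
def f(v):
    P=model(v)[2];return np.concatenate([proj(C,P[i])[0]-uv for C,uv,i in obs])
for y0 in(0,.4,.8):
  for p0 in (0,1,-1):
    r=least_squares(f,[600,-100,y0,p0]);print(r.x[:2].round(),np.degrees(r.x[2:]).round(1),r.cost.round(2))
r=least_squares(f,[600,-100,.3,.5]);print(r.x,r.fun.round(1),model(r.x)[0],model(r.x)[1])
E
```

```text
tray [[433. 290.]
 [451. 374.]
 [607. 339.]
 [586. 254.]] [519. 314.  18.] spare [[562. 314.  68.]]
[ 86. 161.  88. 158.] [  78.2  -12.7 -103.8  166.6]
tray [[426. 288.]
 [445. 370.]
 [602. 331.]
 [585. 248.]] [515. 309.  18.] spare [[562. 307.  68.]]
[ 84. 161.  85. 165.] [  76.6  -13.8 -101.2  165.9]
box [[572.  70.]
 [738.  61.]
 [777. -95.]
 [604. -93.]] [ -2.9 -76.1 179.1 101. ]
box [[ 582.   31.]
 [ 758.   61.]
 [ 813. -136.]
 [ 635. -168.]] [   9.6  -74.3 -169.7  105. ]
[654. -29.] [13.3 -0.7] 0.67
[654. -29.] [13.3 -0.7] 0.67
[654. -29.] [13.3 -0.7] 0.67
[654. -29.] [13.3 -0.7] 0.67
[654. -29.] [13.3 -0.7] 0.67
[654. -29.] [13.3 -0.7] 0.67
[654. -29.] [13.3 -0.7] 0.67
[654. -29.] [13.3 -0.7] 0.67
[654. -29.] [13.3 -0.7] 0.67
[ 6.54477197e+02 -2.88608093e+01  2.32928727e-01 -1.15299571e-02] [-0.5  0.3 -0.  -0.6 -0.  -0.4  0.2 -0.3 -0.4  0.1  0.2 -0.4] [537.71785256 -56.56018661  90.        ] [[ 0.79703046 -0.23082814 -0.55808674]
 [ 0.18908335  0.97299454 -0.13239758]
 [ 0.57357644  0.          0.81915204]]
```

The fit is consistent, with residuals under 0.6 px: house yaw is 13.3° and the socket is at (538,-57,90). The crop shows the orange cartridge in the port, and the small grey tray has its empty compartment at -x. The tool stays vertical, so I'll turn the sleeve in two strokes. The cartridge I'll bring upright against a tray wall.

```bash
cat >> h.py <<'E'
O=np.array([537.7,-56.6,90.]);YH=np.radians(13.3)
Xh=np.array([np.cos(YH),np.sin(YH),0]);Yh=np.array([-np.sin(YH),np.cos(YH),0])
AX=-np.sin(np.radians(35))*Xh+np.array([0,0,np.cos(np.radians(35))])
def go(target,yawz=None):
    "tool-frame shift to target; spin so that tool z points at yaw yawz (deg)"
    s=arm.read_state();M=R.from_quat(s["ee_rot"]).as_matrix()
    y=np.degrees(np.arctan2(M[1,2],M[0,2]))
    print("tool x",M[:,0].round(3),"zyaw",y.round(1),"pos",s["position"].round(1),"j6",s["joints"][5].round(2),"F",s["contact_force"].round(1),"w",round(s["gripper_width"],1),"t",round(s["clock"],2))
    print("shift",(M.T@(np.array(target)-s["position"])).round(1),"spin",None if yawz is None else ((y-yawz+180)%360-180).round(1))
E
python3 - <<'E'
from h import *
g=O+26*AX;print(g,AX)
go(g+[0,0,80],13.3);go(g+[0,0,80],193.3)
E
```

```text
[523.18699579 -60.03072882 111.29795315] [-0.55819247 -0.13195111  0.81915204]
tool x [-0.    -0.002 -1.   ] zyaw 159.8 pos [215.2 586.3 230.5] j6 -0.26 F [-0.8  0.1 -0.1] w 85.2 t 0.15
shift [  40.1  500.5 -511.9] spin 146.5
tool x [-0.    -0.002 -1.   ] zyaw 159.8 pos [215.2 586.3 230.5] j6 -0.26 F [-0.8  0.1 -0.1] w 85.2 t 0.15
shift [  40.1  500.5 -511.9] spin -33.5
```

drive_tool(motion=[[0,28,-28.5,0],[0,28,-28.5,0],[0,28,-28.5,0],[0,28,-28.5,0],[0,28,-28.5,0],[0,28,-28.5,0],[0,28,-28.5,0],[0,28,-28.5,0],[0,28,-28.5,0],[0,28,-28.5,0]])

```text
clock: 0.98
position: [386.6, 223.7, 231.4]
ee_rot: [0.696, -0.123, -0.696, -0.124]
contact_force: [0.4, 1.6, -0.3]
gripper_width: 85.3
```

drive_tool(motion=[[0,28,-28.5,0],[0,28,-28.5,0],[0,28,-28.5,0],[0,28,-28.5,0],[0,28,-28.5,0],[0,28,-28.5,0],[0,28,-28.5,0],[0,20,-20,0],[0,0,0,7],[0,0,0,7]])

```text
clock: 1.82
position: [518.2, -54.6, 230.5]
ee_rot: [-0.674, 0.211, 0.675, 0.211]
contact_force: [0.4, -0.2, 0.5]
gripper_width: 85.0
```

drive_tool(motion=[[0,0,0,7],[0,0,0,7],[0,0,0,7],[0,0,0,7],[0,0,0,7],[0,0,0,7],[0,0,0,7],[0,0,0,7],[0,0,0,7],[0,0,0,7]])

```text
clock: 2.65
position: [517.7, -52.7, 231.0]
ee_rot: [-0.433, 0.559, 0.433, 0.559]
contact_force: [0.9, 0.5, -0.5]
gripper_width: 85.3
```

drive_tool(motion=[[0,0,0,7],[0,0,0,7],[0,0,0,7],[0,0,0,7],[0,0,0,7],[0,0,0,7],[0,0,0,7],[0,0,0,7],[0,0,0,6.5],[0,0,0,0]])

```text
clock: 3.48
position: [517.8, -52.8, 231.0]
ee_rot: [-0.081, 0.703, 0.082, 0.702]
contact_force: [-0.2, -0.1, -0.0]
gripper_width: 85.5
```

Run:
```python
from h import *
import cv2
s=arm.read_state();im=arm.get_image("wrist");C=cam("wrist",s)
go(O+26*AX+[0,0,80],13.3)
im=im[:,:,::-1].copy();cv2.imwrite("pics/w1.png",im)
for p in(O+64*AX,O+40*AX,O-37*Xh*np.cos(np.radians(35))-[0,0,37*np.sin(np.radians(35))]):
    u=proj(C,p)[0];print(u.round(1))
```

```text
tool x [-0.001  0.    -1.   ] zyaw 13.5 pos [517.8 -52.7 231.1] j6 -1.55 F [ 0.6  0.5 -0.3] w 85.1 t 3.53
shift [39.7 -8.4  3.6] spin 0.2
[301.4 217.2]
[302.7 228.7]
[304.7 202. ]
```

View pics/w1.png

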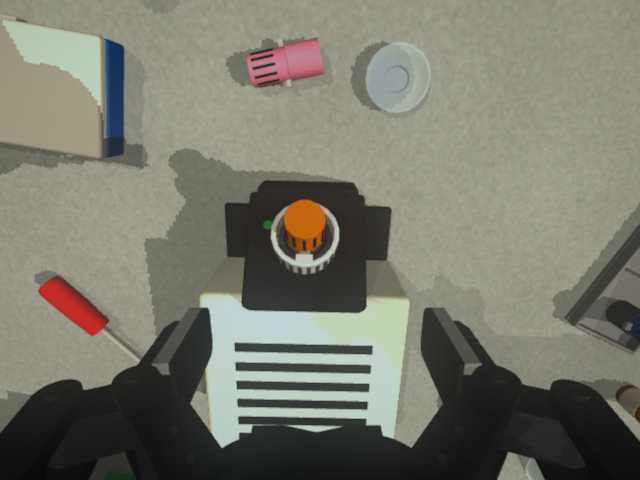

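```bash
sed -i 's/537.7,-56.6,90/537.3,-54.9,90/' h.py
python3 - <<'E'
from h import *
g=O+26*AX-2*Xh;g[2]=92.5
go(g,13.3)
E
```

```text
tool x [-0.001  0.    -1.   ] zyaw 13.5 pos [517.8 -52.7 231.1] j6 -1.55 F [ 0.6  0.5 -0.3] w 85.1 t 3.53
shift [138.5  -6.6   1.6] spin 0.2
```

drive_tool(motion=[[0,-6.6,1.6,0.2],[30,0,0,0],[30,0,0,0],[25,0,0,0],[15,0,0,0],[0,0,0,0]])

```text
clock: 4.03
position: [518.6, -59.5, 127.6]
ee_rot: [-0.081, 0.705, 0.081, 0.7]
contact_force: [0.1, -0.3, -0.9]
gripper_width: 85.3
```

Run:
```python
from h import *
import cv2
s=arm.read_state();im=arm.get_image("wrist");C=cam("wrist",s)
g=O+26*AX-2*Xh;g[2]=92.5
go(g,13.3)
im=im[:,:,::-1].copy();cv2.imwrite("pics/w2.png",im)
print(proj(C,[O+64*AX,O+40*AX,g+[0,0,19]]).round(1))
```

```text
tool x [-0.004 -0.001 -1.   ] zyaw 13.2 pos [520.3 -59.3 129.8] j6 -1.54 F [0.1 0.6 0.9] w 85.6 t 4.08
shift [37.3  0.4  0.9] spin -0.1
[[313.5 288.3]
 [313.8 297.1]
 [314.  297.6]]
```

View pics/w2.png

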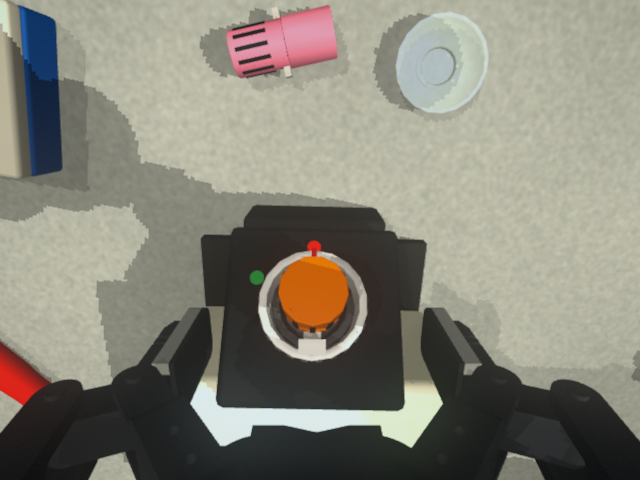

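The wrist picture shows the sleeve ring centred at (313,306), the cartridge tip at (313,292), the red dot at (314,246) and the green dot at (257,278). It sits centred sideways, about 2 mm farther along +z.

drive_tool(motion=[[15,0,3,0],[12,0,0,0],[10,0,0,0],[0,0,0,0],[0,0,0,0]])

```text
clock: 4.5
position: [524.5, -58.2, 94.9]
ee_rot: [-0.081, 0.702, 0.081, 0.703]
contact_force: [0.6, -0.7, 0.5]
gripper_width: 85.2
```

drive_tool(motion=[[0,0,0,0],[0,0,0,0],[0,0,0,0],[0,0,0,0],[0,0,0,0],[0,0,0,0]], grip=44)

```text
clock: 5.0
position: [525.0, -59.7, 96.3]
ee_rot: [-0.082, 0.702, 0.08, 0.703]
contact_force: [-0.8, -6.6, 6.0]
gripper_width: 49.0
```

drive_tool(motion=[[0,0,0,0],[-1.7,0,-1.2,0],[-1.8,0,-1.2,0],[-1.8,0,-1.25,0],[-1.7,0,-1.25,0],[0,0,0,0],[0,0,0,0]])

```text
clock: 5.58
position: [521.4, -60.5, 101.7]
ee_rot: [-0.082, 0.701, 0.08, 0.704]
contact_force: [6.3, -6.7, -7.5]
gripper_width: 49.1
```

Run:
```python
from h import *
import cv2
s=arm.read_state();im=arm.get_image("wrist");print(s["contact_force"].round(1),s["gripper_width"],s["wrist_torque"].round(2))
d=s["position"]-np.array([525,-59.7,96.3]);print(d.round(1),(d@AX).round(1))
im=im[:,:,::-1];cv2.imwrite("pics/w3.png",im)
```

```text
[ 6.3 -6.7 -7.5] 49.09137874807801 [-2.33 -1.79 -0.01]
[-3.6 -0.8  5.4] 6.6
```

View pics/w3.png

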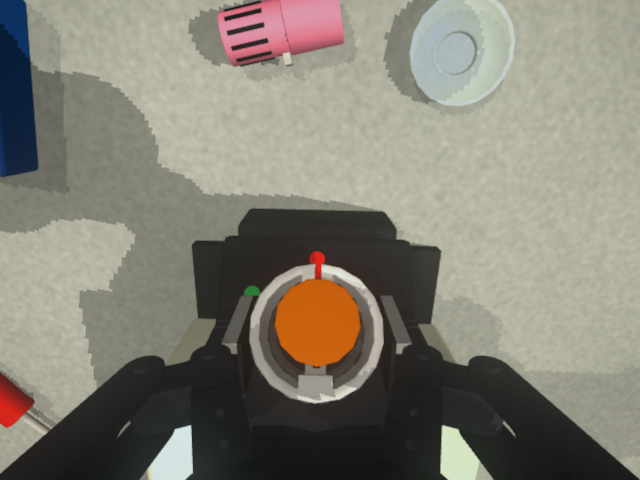

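The sleeve is pulled: about 8.8 N along the axis, with the red line still at the red dot (318,262). I'll start the first stroke.

drive_tool(motion=[[0,0,0,-4],[0,0,0,-4],[0,0,0,-4],[0,0,0,0],[0,0,0,0]])

```text
clock: 6.05
position: [521.6, -61.6, 101.7]
ee_rot: [-0.154, 0.689, 0.151, 0.692]
contact_force: [6.0, -10.9, -6.8]
gripper_width: 48.6
```

drive_tool(motion=[[0,0,0,-4],[0,0,0,-4],[0,0,0,-4],[0,0,0,-4],[0,0,0,0],[0,0,0,0]])

```text
clock: 6.55
position: [522.1, -63.0, 102.2]
ee_rot: [-0.249, 0.661, 0.244, 0.664]
contact_force: [6.1, -17.1, -7.7]
gripper_width: 48.6
```

Run:
```python
from h import *
import cv2
s=arm.read_state();im=arm.get_image("wrist");print(s["contact_force"].round(1),(s["contact_force"]@AX).round(1),s["gripper_width"],s["wrist_torque"].round(2))
go(O)
im=im[:,:,::-1];cv2.imwrite("pics/w4.png",im[180:420,160:480])
```

```text
[  6.1 -17.1  -7.7] -7.5 48.645847454855264 [-7.1  -3.26 -1.87]
tool x [ 0.007 -0.004 -1.   ] zyaw 40.8 pos [522.1 -63.  102.2] j6 -1.06 F [  4.8 -16.8  -8.3] w 49.0 t 6.6
shift [12.3 -3.7 16.8] spin None
```

View pics/w4.png

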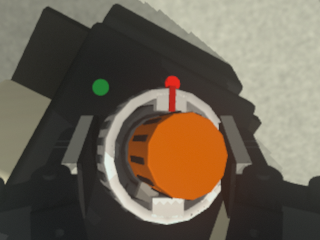

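Run:
```python
from h import *
s=arm.read_state();C=cam("wrist",s)
o=O+2*Xh;M=np.c_[np.cross(Yh,AX),Yh,AX]
d=lambda r,a,h:o+M@[-r*np.cos(np.radians(a)),-r*np.sin(np.radians(a)),h]
off=np.array([160,180])
print("red,green",proj(C,[d(37,0,0),d(37,60,0)])-off)
for h in(45,48):
  print("ring c",proj(C,o+h*AX)-off)
  for a in(0,15,30,45,60):print(a,(proj(C,[d(25,a,h),d(25,a,h-28)])-off).round())
```

```text
red,green [[172.83742613  82.45707028]
 [101.30264746  87.90595612]]
ring c [[172.8386227  152.01021938]]
0 [[196.  91.]
 [174. 100.]]
15 [[181.  86.]
 [161.  95.]]
30 [[165.  85.]
 [148.  95.]]
45 [[149.  89.]
 [134.  98.]]
60 [[134.  97.]
 [121. 104.]]
ring c [[175.34172427 152.16758354]]
0 [[199.  90.]
 [176.  99.]]
15 [[184.  85.]
 [163.  95.]]
30 [[167.  84.]
 [149.  94.]]
45 [[151.  88.]
 [135.  97.]]
60 [[136.  96.]
 [122. 104.]]
```

The dots match the model to within a pixel. The red line at (172,88) means the sleeve has turned about 25°. I'll open, spin back and re-grip for the second stroke.

drive_tool(motion=[[0,0,0,0],[0,0,0,0],[0,0,0,0],[0,0,0,0]], grip=70)

```text
clock: 6.93
position: [519.4, -58.8, 101.5]
ee_rot: [-0.249, 0.662, 0.249, 0.662]
contact_force: [-0.7, 1.1, -0.3]
gripper_width: 69.5
```

drive_tool(motion=[[0,0,0,7],[0,0,0,7],[0,0,0,7],[0,0,0,7],[0,0,0,7],[0,0,0,7],[0,0,0,7],[0,0,0,0]])

```text
clock: 7.6
position: [519.3, -58.6, 101.4]
ee_rot: [0.049, 0.705, -0.049, 0.705]
contact_force: [-0.1, 0.6, -0.1]
gripper_width: 70.0
```

Run:
```python
from h import *
import cv2
s=arm.read_state();im=arm.get_image("wrist");C=cam("wrist",s)
o=O+2*Xh;M=np.c_[np.cross(Yh,AX),Yh,AX]
g=o+34*AX-2*Xh;g[2]=102
go(g)
d=lambda r,a,h:o+M@[-r*np.cos(np.radians(a)),-r*np.sin(np.radians(a)),h]
off=np.array([160,180])
for h in(40,48):print([(a,(proj(C,[d(25,a,h)])-off).round()[0].tolist()) for a in(0,15,30,45,60)])
im=im[:,:,::-1];cv2.imwrite("pics/w5.png",im[180:420,160:480])
```

```text
tool x [ 0.  0. -1.] zyaw -7.7 pos [519.3 -58.7 101.4] j6 -1.9 F [ 0.3 -0.3  0.2] w 69.8 t 7.65
shift [-0.6 -0.8 -0.9] spin None
[(0, [131.0, 92.0]), (15, [117.0, 100.0]), (30, [105.0, 110.0]), (45, [95.0, 124.0]), (60, [90.0, 140.0])]
[(0, [125.0, 89.0]), (15, [110.0, 97.0]), (30, [98.0, 108.0]), (45, [88.0, 122.0]), (60, [82.0, 139.0])]
```

View pics/w5.png

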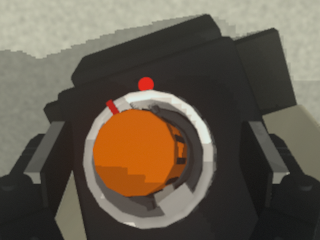

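The line at (110,102) means about 22°, so the sleeve stayed out as expected. I'll grip, pull slightly and do the second stroke.

drive_tool(motion=[[0,0,0,0],[0,0,0,0],[0,0,0,0],[0,0,0,0],[0,0,0,0],[-0.8,0,-0.5,0],[0,0,0,0]], grip=44)

```text
clock: 8.23
position: [519.0, -59.9, 102.6]
ee_rot: [0.047, 0.705, -0.048, 0.706]
contact_force: [0.5, -6.3, 2.4]
gripper_width: 50.7
```

drive_tool(motion=[[0,0,0,-4],[0,0,0,-4],[0,0,0,-4],[0,0,0,-4],[0,0,0,-4],[0,0,0,-4],[0,0,0,0]])

```text
clock: 8.82
position: [516.3, -62.9, 103.3]
ee_rot: [-0.101, 0.702, 0.098, 0.698]
contact_force: [-5.7, -13.2, 9.9]
gripper_width: 48.4
```

drive_tool(motion=[[0,0,0,-4],[0,0,0,-4],[0,0,0,-4],[0,0,0,-4],[0,0,0,-4],[0,0,0,-4],[0,0,0,0]])

```text
clock: 9.4
position: [516.3, -67.0, 104.7]
ee_rot: [-0.245, 0.668, 0.239, 0.661]
contact_force: [-7.4, -30.7, 14.3]
gripper_width: 48.3
```

```bash
cat >> h.py <<'E'
import cv2
def look(name,h=(40,48)):
    s=arm.read_state();im=arm.get_image("wrist");C=cam("wrist",s)
    o=O+2*Xh;M=np.c_[np.cross(Yh,AX),Yh,AX]
    go(o+26*AX);print((s["contact_force"]@AX).round(1))
    d=lambda r,a,h:o+M@[-r*np.cos(np.radians(a)),-r*np.sin(np.radians(a)),h]
    off=np.array([160,180])
    print("dots",(proj(C,[d(37,0,0),d(37,60,0)])-off).round().tolist())
    for q in h:print(q,[(a,(proj(C,[d(25,a,q)])-off).round()[0].tolist()) for a in(15,30,45,60)])
    cv2.imwrite(f"pics/{name}.png",im[180:420,160:480,::-1])
E
python3 -c 'from h import *;look("w6")'
```

```text
tool x [-0.006 -0.011 -1.   ] zyaw 39.9 pos [516.3 -67.  104.7] j6 -1.07 F [ -6.3 -31.5  14.6] w 48.4 t 9.45
shift [-6.8  1.6 12.2] spin None
19.9
dots [[171.0, 93.0], [101.0, 100.0]]
40 [(15, [174.0, 101.0]), (30, [159.0, 100.0]), (45, [144.0, 104.0]), (60, [130.0, 111.0])]
48 [(15, [180.0, 98.0]), (30, [164.0, 97.0]), (45, [149.0, 101.0]), (60, [134.0, 109.0])]
```

View pics/w6.png

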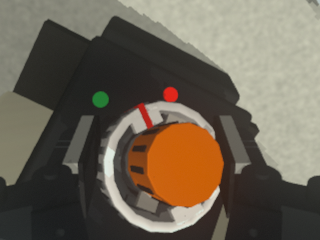

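The line at (140,105) means about 50°. The side force is building, so I'll release and do one more short stroke from the neutral angle.

drive_tool(motion=[[0,0,0,0],[0,0,0,0],[0,0,0,0],[0,0,0,0],[0,0,0,7],[0,0,0,7],[0,0,0,7],[0,0,0,7],[0,0,0,7],[0,0,0,0]], grip=70)

```text
clock: 10.28
position: [518.9, -58.2, 101.7]
ee_rot: [-0.031, 0.707, 0.032, 0.706]
contact_force: [-1.0, 0.7, 0.4]
gripper_width: 70.0
```

```bash
python3 -c 'from h import *;look("w7")'
```

```text
tool x [-0.  0. -1.] zyaw 5.4 pos [518.9 -58.3 101.7] j6 -1.68 F [-0.1 -0.4  0.1] w 70.0 t 10.33
shift [-9.6 -0.1  5.9] spin None
0.8
dots [[149.0, 82.0], [90.0, 126.0]]
40 [(15, [127.0, 93.0]), (30, [113.0, 101.0]), (45, [101.0, 113.0]), (60, [92.0, 127.0])]
48 [(15, [124.0, 89.0]), (30, [108.0, 98.0]), (45, [96.0, 110.0]), (60, [86.0, 125.0])]
```

View pics/w7.png

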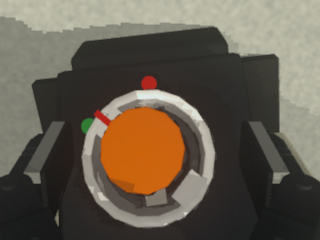

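drive_tool(motion=[[0,-1,0,0],[0,0,0,0],[0,0,0,0],[0,0,0,0],[0,0,0,0],[0,0,0,-4],[0,0,0,-4],[0,0,0,-4],[0,0,0,-4],[0,0,0,0]], grip=44)

```text
clock: 11.17
position: [520.4, -62.0, 101.8]
ee_rot: [-0.13, 0.694, 0.129, 0.696]
contact_force: [5.4, -11.3, -4.7]
gripper_width: 47.6
```

drive_tool(motion=[[0,0,0,-4],[0,0,0,-4],[0,0,0,-4],[0,0,0,-4],[0,0,0,0]])

```text
clock: 11.58
position: [518.9, -64.7, 101.7]
ee_rot: [-0.222, 0.672, 0.22, 0.671]
contact_force: [4.2, -22.0, -1.1]
gripper_width: 47.3
```

```bash
cat >> h.py <<'E'
def red(name):
    "turn angle of the red line from the wrist picture, for the sleeve pulled 0 / 8 mm"
    s=arm.read_state();im=arm.get_image("wrist");C=cam("wrist",s);cv2.imwrite(f"pics/{name}.png",im[:,:,::-1])
    print("F.AX",(s["contact_force"]@AX).round(1),s["contact_force"].round(1),"w",round(s["gripper_width"],1))
    r,g,b=[im[:,:,i].astype(int) for i in range(3)]
    m=((r>110)&(g<50)&(b<50)).astype(np.uint8);m[:150]=0;m[:,:150]=0;m[:,500:]=0
    n,l,st,ce=cv2.connectedComponentsWithStats(m)
    o=O+2*Xh;M=np.c_[np.cross(Yh,AX),Yh,AX]
    for i in range(1,n):
        if st[i,4]<12:continue
        uv=ce[i];out=[]
        for h in(40,48):
            K,Rm,e=C;dv=Rm@((np.linalg.inv(K)@[uv[0],uv[1],1])*[1,-1,-1])
            t=((o+h*AX-e)@AX)/(dv@AX);p=M.T@(e+t*dv-o);out.append((round(np.degrees(np.arctan2(-p[1],-p[0])),1),round(np.hypot(p[0],p[1]),1)))
        print("red",uv.round(),st[i,4],"angle,radius at h40,h48:",out)
    print("dot",proj(C,o-37*M[:,0]).round())
E
python3 -c 'from h import *;red("w8");go(O)'
```

```text
F.AX -0.3 [  4.2 -22.   -1.1] w 47.3
red [329. 269.] 198 angle,radius at h40,h48: [(np.float64(17.0), np.float64(27.5)), (np.float64(21.6), np.float64(26.1))]
red [290. 299.] 147 angle,radius at h40,h48: [(np.float64(63.9), np.float64(21.1)), (np.float64(67.6), np.float64(21.5))]
dot [[330. 268.]]
tool x [-0.    -0.003 -1.   ] zyaw 36.3 pos [518.8 -64.6 101.7] j6 -1.13 F [  4.6 -22.9  -2.4] w 47.8 t 11.63
shift [11.7 -3.1 20.7] spin None
```

The red line now reads about 60° or more, so the sleeve is at the end stop. I'll release it and let it drop home.

drive_tool(motion=[[0,0,0,0],[0,0,0,0],[0,0,0,0],[0,0,0,0],[0,0,0,5],[0,0,0,6],[0,0,0,6],[0,0,0,6],[0,0,0,0]], grip=70)

```text
clock: 12.38
position: [519.2, -59.2, 102.1]
ee_rot: [-0.087, 0.702, 0.087, 0.702]
contact_force: [-0.1, -0.5, -0.4]
gripper_width: 70.1
```

```bash
python3 -c 'from h import *;red("w9");go(O)
im=cv2.imread("pics/w9.png");cv2.imwrite("pics/w9c.png",cv2.resize(im[190:410,180:460],None,fx=2.5,fy=2.5))
s=arm.read_state();C=cam("wrist",s);o=O+2*Xh
M=np.c_[np.cross(Yh,AX),Yh,AX]
for h in(40,48):
  a=np.radians(np.arange(0,360,3));P=proj(C,o+np.c_[25*np.cos(a),25*np.sin(a),0*a+h]@M.T);print(h,"ring x",P[:,0].min().round(),P[:,0].max().round(),"y",P[:,1].min().round(),P[:,1].max().round())'
```

```text
F.AX -0.2 [-0.1 -0.5 -0.4] w 70.1
red [314. 262.] 194 angle,radius at h40,h48: [(np.float64(0.6), np.float64(27.3)), (np.float64(0.7), np.float64(25.4))]
red [265. 303.] 110 angle,radius at h40,h48: [(np.float64(60.8), np.float64(21.8)), (np.float64(61.6), np.float64(20.4))]
dot [[314. 261.]]
tool x [ 0.001  0.    -1.   ] zyaw 14.3 pos [519.1 -59.3 102.1] j6 -1.52 F [0.5 1.2 0. ] w 69.9 t 12.43
shift [12.2 -0.2 18.7] spin None
40 ring x 248.0 379.0 y 268.0 402.0
48 ring x 244.0 383.0 y 263.0 406.0
```

View pics/w9c.png

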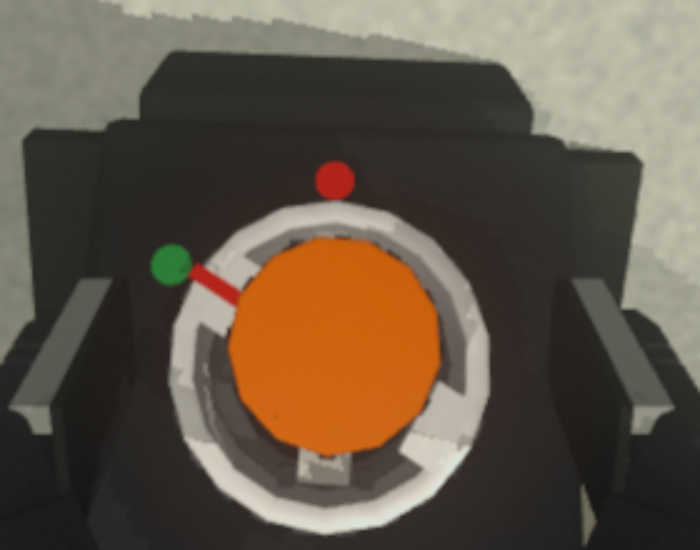

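The red line is at the green dot (crop pixel 190,268). The ring is 129 px wide, where home predicts 131 and pulled out predicts 139, so the sleeve is open and home. The ears are free of the lugs. Next I'll grip the cartridge.

```bash
python3 -c 'from h import *
g=O-36*Xh;g[2]=123;go(g,13.3)'
```

```text
tool x [ 0.001  0.    -1.   ] zyaw 14.3 pos [519.1 -59.3 102.1] j6 -1.52 F [0.5 1.2 0. ] w 69.9 t 12.43
shift [-20.9   0.4 -17.3] spin 1.0
```

drive_tool(motion=[[-10,0.2,-8,1],[-10.9,0.2,-9.3,0],[0,0,0,0],[0,0,0,0]])

```text
clock: 12.77
position: [502.1, -63.7, 124.1]
ee_rot: [-0.081, 0.702, 0.081, 0.703]
contact_force: [-0.1, 1.2, 0.5]
gripper_width: 69.8
```

drive_tool(motion=[[0,0,0,0],[0,0,0,0],[0,0,0,0],[0,0,0,0],[0,0,0,0],[0,0,0,0],[0,0,0,0],[0,0,0,0]], grip=20)

```text
clock: 13.43
position: [502.0, -64.0, 122.9]
ee_rot: [-0.081, 0.702, 0.081, 0.702]
contact_force: [1.2, -2.4, 0.5]
gripper_width: 25.8
```

drive_tool(motion=[[-3.3,0,-2.3,0],[-3.3,0,-2.3,0],[-3.3,0,-2.3,0],[-3.3,0,-2.3,0],[0,0,0,0]])

```text
clock: 13.85
position: [492.5, -65.9, 137.0]
ee_rot: [-0.081, 0.702, 0.081, 0.703]
contact_force: [0.2, 0.9, -0.6]
gripper_width: 26.0
```

drive_tool(motion=[[-6.5,0,-4.6,0],[-6.5,0,-4.6,0],[-6.5,0,-4.6,0],[-6.5,0,-4.6,0],[-6.5,0,-4.6,0],[-6.5,0,-4.6,0],[-6.5,0,-4.6,0],[-6.5,0,-4.6,0],[-6.5,0,-4.6,0],[0,0,0,0]])

```text
clock: 14.68
position: [452.6, -75.5, 196.3]
ee_rot: [-0.081, 0.702, 0.081, 0.703]
contact_force: [0.1, -0.1, -0.7]
gripper_width: 25.7
```

```bash
python3 -c 'from h import *
s=arm.read_state();D=cam("side");im=arm.get_image("side")[:,:,::-1]
sc=arm.get_image("scene")[:,:,::-1];S=cam("scene")
go(O)
def crop(im,C):
  u,v=proj(C,s["position"])[0].astype(int);print(u,v);return cv2.resize(im[v-50:v+50,u-65:u+65],None,fx=3,fy=3,interpolation=cv2.INTER_CUBIC)
w=arm.get_image("wrist")[:,:,::-1]
a=np.vstack([np.hstack([crop(im,D),crop(sc,S)]),np.hstack([w[180:460,125:515],w[180:460,125:515]*0])])
cv2.imwrite("pics/c2.png",a);print(a.shape)'
```

```text
tool x [ 0.001  0.    -1.   ] zyaw 13.1 pos [452.7 -75.3 195.1] j6 -1.53 F [-0.3  0.5 -0.9] w 26.2 t 14.78
shift [105.1   0.7  87. ] spin None
317 242
268 222
(580, 780, 3)
```

View pics/c2.png

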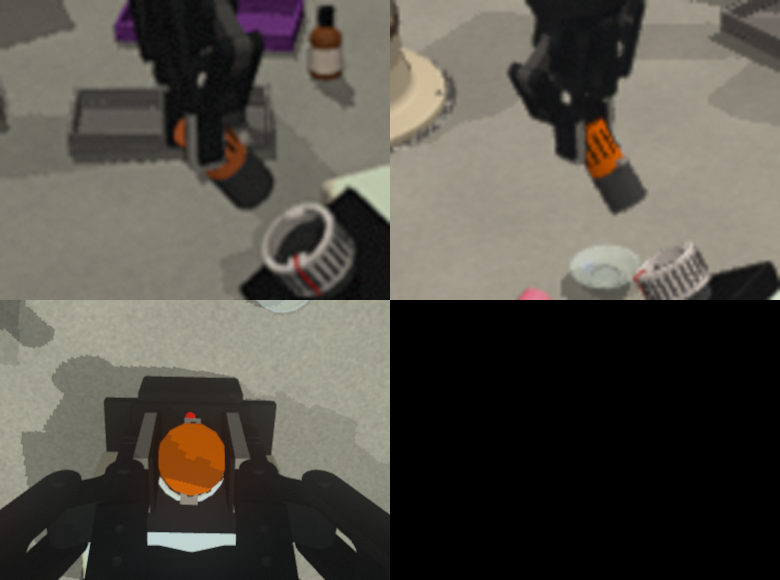

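The cartridge is out and held at about 35° (crops: side (225,160), scene (615,165)). The sleeve is empty, with its red line at the open side. The tool cannot tilt, so I'll bring the cartridge upright in the jaws by pushing its foot gently against the fixed lamp house's flat side wall. First I'll locate that wall.

```bash
python3 -c 'from h import *
st=dict(position=np.array([517.8,-52.7,231.1]),ee_rot=np.array([-0.081,0.703,0.082,0.702]))
C=cam("wrist",st)
im=cv2.imread("pics/w1.png").astype(int).sum(2)
for r in(300,330,360,400,430):
  row=im[r];print(r,[ (x,row[x]) for x in range(180,240,4)])
def loc(uv,z):
  p=back(C,uv,z)-O;return np.c_[p@Xh,p@Yh].round()
print(loc([(203,295),(408,295),(246,292),(365,300)],100))
S=cam("scene")
def pr(x,y,z):return proj(S,np.r_[O[:2],0]+x*Xh+y*Yh+[0,0,z]).round()[0]
for y in(-90,-95,90):
  for x in(40,60,215,230,250):print(x,y,pr(x,y,100),pr(x,y,0))
'
```

```text
300 [(180, np.int64(337)), (184, np.int64(334)), (188, np.int64(335)), (192, np.int64(332)), (196, np.int64(338)), (200, np.int64(512)), (204, np.int64(604)), (208, np.int64(606)), (212, np.int64(608)), (216, np.int64(606)), (220, np.int64(604)), (224, np.int64(604)), (228, np.int64(604)), (232, np.int64(609)), (236, np.int64(607))]
330 [(180, np.int64(238)), (184, np.int64(240)), (188, np.int64(165)), (192, np.int64(136)), (196, np.int64(134)), (200, np.int64(141)), (204, np.int64(142)), (208, np.int64(144)), (212, np.int64(606)), (216, np.int64(610)), (220, np.int64(611)), (224, np.int64(610)), (228, np.int64(613)), (232, np.int64(611)), (236, np.int64(612))]
360 [(180, np.int64(117)), (184, np.int64(119)), (188, np.int64(125)), (192, np.int64(124)), (196, np.int64(132)), (200, np.int64(136)), (204, np.int64(139)), (208, np.int64(267)), (212, np.int64(600)), (216, np.int64(600)), (220, np.int64(604)), (224, np.int64(608)), (228, np.int64(603)), (232, np.int64(603)), (236, np.int64(603))]
400 [(180, np.int64(109)), (184, np.int64(114)), (188, np.int64(112)), (192, np.int64(424)), (1
[... 394 characters left out ...]
), (208, np.int64(156)), (212, np.int64(549)), (216, np.int64(584)), (220, np.int64(589)), (224, np.int64(590)), (228, np.int64(589)), (232, np.int64(587)), (236, np.int64(589))]
[[ 41. -86.]
 [ 41.  84.]
 [ 38. -50.]
 [ 46.  49.]]
40 -90 [296. 299.] [296. 333.]
60 -90 [304. 303.] [304. 337.]
215 -90 [372. 331.] [368. 365.]
230 -90 [379. 334.] [375. 368.]
250 -90 [389. 338.] [384. 372.]
40 -95 [295. 301.] [295. 335.]
60 -95 [303. 304.] [303. 338.]
215 -95 [371. 333.] [367. 367.]
230 -95 [378. 336.] [374. 370.]
250 -95 [388. 340.] [383. 374.]
40 90 [338. 254.] [336. 286.]
60 90 [345. 257.] [343. 289.]
215 90 [408. 280.] [403. 313.]
230 90 [414. 282.] [409. 315.]
250 90 [423. 285.] [417. 318.]
```

```bash
python3 -c 'from h import *
g=O-30*Xh+72*Yh;g[2]=106;go(g,13.3)'
```

```text
tool x [ 0.  0. -1.] zyaw 13.1 pos [452.6 -75.3 194.7] j6 -1.53 F [ 0.7 -0.5 -0.7] w 25.8 t 14.83
shift [88.7 72.6 56.9] spin -0.2
```

drive_tool(motion=[[0,24,0,0],[0,24,0,0],[0,24.6,28,0],[0,0,28.9,0],[30,0,0,0],[30,0,0,0],[20,0,0,0],[8.7,0,0,0],[0,0,0,0],[0,0,0,0]])

```text
clock: 15.67
position: [492.1, 8.3, 106.2]
ee_rot: [-0.081, 0.702, 0.081, 0.702]
contact_force: [0.4, 0.6, -0.7]
gripper_width: 26.0
```

drive_tool(motion=[[0,0,5,0],[0,0,5,0],[0,0,5,0],[0,0,3,0],[0,0,3,0],[0,0,3,0],[0,0,0,0]])

```text
clock: 16.25
position: [515.3, 13.8, 106.0]
ee_rot: [-0.081, 0.703, 0.081, 0.702]
contact_force: [0.1, 0.2, -1.1]
gripper_width: 25.5
```

drive_tool(motion=[[0,0,3,0],[0,0,3,0],[0,0,0,0]])

```text
clock: 16.5
position: [517.1, 13.9, 105.0]
ee_rot: [-0.081, 0.706, 0.08, 0.699]
contact_force: [-6.2, -1.3, 1.2]
gripper_width: 25.8
```

drive_tool(motion=[[0,0,3,0],[0,0,3,0],[0,0,0,0]])

```text
clock: 16.75
position: [518.5, 13.8, 104.2]
ee_rot: [-0.081, 0.71, 0.079, 0.695]
contact_force: [-13.6, -3.4, 6.2]
gripper_width: 26.2
```

```bash
cat >> h.py <<'E'
def axis():
    "cartridge tilt from orange/dark blobs: orange mask ellipse in side & scene, near TCP"
    s=arm.read_state()
    for n in("side","scene"):
        C=cam(n);im=arm.get_image(n);u,v=proj(C,s["position"])[0].astype(int)
        c=im[v-45:v+55,u-55:u+55][:,:,::-1];cv2.imwrite(f"pics/ax_{n}.png",c)
        b,g,r=[c[:,:,i].astype(int) for i in range(3)]
        m=(r>110)&(r>1.7*g)&(b<70);ys,xs=np.nonzero(m)
        print(n,"orange px",m.sum(),"x",xs.min()+u-55,xs.max()+u-55,"y",ys.min()+v-45,ys.max()+v-45,"tcp",u,v)
E
python3 -c 'from h import *
axis()
M=R.from_quat(arm.read_state()["ee_rot"]).as_matrix();p=arm.read_state()["position"]
def pr(th):
  th=np.radians(th);piv=np.array([-12,0,6.4]);a=np.array([-np.cos(th),0,-np.sin(th)]);
  f=piv-55*a
  for n in("side","scene"):
    q=[f,f+34*a,f+64*a];print(round(np.degrees(th)),n,[x.tolist() for x in proj(cam(n),np.array(q)@M.T+p).round()])
for t in(35,20,0):pr(t)'
```

```text
side orange px 23 x 335 350 y 249 296 tcp 341 258
scene orange px 110 x 285 328 y 242 276 tcp 317 250
35 side [[358.0, 268.0], [350.0, 258.0], [342.0, 249.0]]
35 scene [[331.0, 268.0], [324.0, 255.0], [318.0, 245.0]]
20 side [[352.0, 273.0], [348.0, 260.0], [343.0, 249.0]]
20 scene [[326.0, 268.0], [323.0, 256.0], [319.0, 244.0]]
0 side [[344.0, 276.0], [344.0, 261.0], [345.0, 248.0]]
0 scene [[319.0, 266.0], [320.0, 255.0], [320.0, 245.0]]
```

drive_tool(motion=[[0,0,3,0],[0,0,3,0],[0,0,3,0],[0,0,3,0],[0,0,0,0]])

```text
clock: 17.27
position: [529.6, 16.6, 103.3]
ee_rot: [-0.081, 0.71, 0.079, 0.695]
contact_force: [-11.4, 1.4, -2.1]
gripper_width: 25.9
```

drive_tool(motion=[[0,0,3,0],[0,0,3,0],[0,0,0,0],[0,0,0,0]])

```text
clock: 17.6
position: [535.9, 18.3, 103.0]
ee_rot: [-0.081, 0.71, 0.079, 0.695]
contact_force: [-11.6, -1.2, -0.2]
gripper_width: 25.7
```

drive_tool(motion=[[0,0,2,0],[0,0,2,0],[0,0,0,0]])

```text
clock: 17.85
position: [540.1, 19.4, 103.5]
ee_rot: [-0.081, 0.709, 0.08, 0.696]
contact_force: [-12.7, 0.6, 2.4]
gripper_width: 25.9
```

drive_tool(motion=[[0,0,2,0],[0,0,2,0],[0,0,0,0]])

```text
clock: 18.1
position: [542.9, 20.1, 103.5]
ee_rot: [-0.081, 0.71, 0.079, 0.695]
contact_force: [-14.1, -0.7, 4.3]
gripper_width: 25.7
```

drive_tool(motion=[[0,0,2,0],[0,0,2,0],[0,0,0,0]])

```text
clock: 18.35
position: [544.8, 20.4, 103.5]
ee_rot: [-0.081, 0.712, 0.079, 0.693]
contact_force: [-20.1, -1.3, 9.6]
gripper_width: 25.9
```

```bash
python3 -c 'from h import *
go(O);print((arm.read_state()["position"]-O)@Xh)'
```

```text
tool x [-0.026 -0.006 -1.   ] zyaw 13.0 pos [544.8  20.4 103.5] j6 -1.67 F [-20.1  -1.3   9.6] w 25.9 t 18.35
shift [ 14.1 -71.7 -23.9] spin None
24.596441332616546
```

The force now rises steeply (11 N to 20 N), so the cartridge lies flush against the wall. I'll retreat and raise it.

drive_tool(motion=[[0,0,-10,0],[0,0,-15,0],[0,0,-20,0],[-30,0,0,0],[-34,0,0,0],[0,0,0,0],[0,0,0,0]])

```text
clock: 18.93
position: [513.7, 13.6, 172.3]
ee_rot: [-0.081, 0.7, 0.081, 0.705]
contact_force: [0.2, -0.0, -2.4]
gripper_width: 26.1
```

Run:
```python
from h import *
s=arm.read_state();C=cam("wrist",s);im=arm.get_image("wrist");M=R.from_quat(s["ee_rot"]).as_matrix()
r,g,b=[im[:,:,i].astype(int) for i in range(3)]
m=((r>90)&(r>1.6*g)&(b<60)&(g>30));m[:200]=0;m[:,:220]=0;m[:,420:]=0
ys,xs=np.nonzero(m);print("orange",m.sum(),xs.min(),xs.max(),ys.min(),ys.max())
for th in(35,20,10,0,-10):
    t=np.radians(th);a=np.array([-np.cos(t),0,-np.sin(t)]);e=np.array([-np.sin(t)*-1*0+np.sin(t),0,-np.cos(t)]);c=np.array([-12,0,6.4])+9*a
    k=np.linspace(0,6.28,60)[:,None];P=c+14*np.cos(k)*np.array([0,1,0])+14*np.sin(k)*e
    q=proj(C,P@M.T+s["position"]);print(th,q.min(0).round(),q.max(0).round())
go([477.6-6.2,320.7-1.4,110])
# dark foot & orange in side view
for n in("side","scene"):
    D=cam(n);im=arm.get_image(n)[:,:,::-1];cv2.imwrite(f"pics/up_{n}.png",im)
    u,v=proj(D,s["position"])[0].astype(int)
    for dv in range(0,40,3):
        print(n,v+dv,u-24,im[v+dv,u-24:u+25:3].sum(1).tolist())
```

```text
orange 4473 282 350 277 361
35 [277. 301.] [349. 376.]
20 [277. 308.] [349. 380.]
10 [277. 313.] [349. 381.]
0 [277. 320.] [349. 381.]
-10 [277. 327.] [349. 380.]
tool x [ 0.002  0.001 -1.   ] zyaw 13.1 pos [512.3  13.3 170.5] j6 -1.68 F [-0.4 -1.1 -1.2] w 26.0 t 18.98
shift [ 60.8 307.2  29.5] spin None
side 227 315 [218, 194, 187, 104, 100, 131, 202, 196, 105, 62, 40, 319, 312, 312, 322, 320, 357]
side 230 315 [262, 279, 287, 100, 118, 109, 167, 190, 100, 51, 88, 300, 316, 323, 321, 325, 323]
side 233 315 [302, 296, 306, 120, 110, 105, 100, 154, 263, 224, 203, 326, 310, 322, 320, 324, 320]
side 236 315 [256, 295, 261, 259, 228, 383, 189, 197, 190, 171, 80, 337, 321, 327, 324, 330, 328]
side 239 315 [191, 191, 188, 186, 188, 196, 84, 120, 114, 100, 89, 303, 322, 323, 319, 329, 333]
side 242 315 [209, 217, 218, 223, 213, 228, 87, 102, 106, 113, 96, 279, 322, 325, 324, 327, 334]
side 245 315 [318, 316, 313, 315, 314, 276, 137, 102, 110, 112, 99, 148, 322, 320, 324, 329, 324]
side 248 315 [379, 369, 372, 363, 366, 374, 337, 88, 98, 108, 97, 345, 324, 316, 321, 321, 320]
side 251 315 [3
[... 1265 characters left out ...]
456, 455]
scene 246 292 [438, 442, 450, 435, 442, 442, 445, 432, 428, 440, 440, 450, 452, 455, 458, 456, 461]
scene 249 292 [446, 448, 439, 448, 436, 449, 441, 442, 445, 447, 441, 445, 450, 454, 454, 449, 453]
scene 252 292 [453, 447, 441, 395, 448, 448, 444, 440, 444, 442, 444, 448, 455, 454, 453, 453, 451]
scene 255 292 [445, 455, 408, 470, 427, 442, 440, 441, 446, 442, 440, 447, 445, 446, 456, 455, 450]
scene 258 292 [456, 459, 471, 441, 297, 320, 448, 439, 439, 443, 442, 428, 426, 448, 448, 496, 585]
scene 261 292 [274, 469, 442, 410, 458, 342, 442, 427, 398, 199, 105, 65, 78, 274, 553, 627, 598]
scene 264 292 [370, 243, 239, 249, 361, 427, 141, 56, 62, 62, 66, 78, 67, 72, 630, 635, 637]
```

drive_tool(motion=[[0,20,2,0],[0,36,3.5,0],[0,36,3.5,0],[0,36,3.5,0],[0,36,3.5,0],[0,36,3.5,0],[0,36,3.5,0],[0,36,3.5,0],[0,35,3,0],[0,0,0,0]])

```text
clock: 19.92
position: [470.4, 324.0, 168.2]
ee_rot: [-0.083, 0.702, 0.083, 0.702]
contact_force: [1.2, -0.5, -0.9]
gripper_width: 25.8
```

Run:
```python
from h import *
go([471.4,319.3,55])
s=arm.read_state();C=cam("wrist",s);im=arm.get_image("wrist")[:,:,::-1];cv2.imwrite("pics/tr.png",im)
# tray rim: project expected corners, refine by matching a wall template
t=np.array([517,311.5]);
def corners(v):
    x,y,a=v;c,q=np.cos(a),np.sin(a);L=np.array([[-83,-43],[-83,43],[83,43],[83,-43]]);return np.c_[L@np.array([[c,q],[-q,c]])+[x,y],np.full(4,18.)]
E0=cv2.Canny(cv2.GaussianBlur(im,(3,3),0),40,100)
dt=np.minimum(cv2.distanceTransform(255-E0,cv2.DIST_L2,5),8)
def cost(v):
    P=corners(v);L=[]
    for i in range(4):L.append(P[i]+np.linspace(0,1,60)[:,None]*(P[(i+1)%4]-P[i]))
    q=proj(C,np.vstack(L));ok=(q[:,0]>0)&(q[:,0]<639)&(q[:,1]>0)&(q[:,1]<479)
    qi=q[ok].astype(int);return dt[qi[:,1],qi[:,0]].mean() if ok.sum()>60 else 9
best=min(((cost((517+dx,311.5+dy,np.radians(-13.2+da))),dx,dy,da) for dx in range(-10,11) for dy in range(-10,11) for da in(-2,-1,0,1,2)))
print(best,cost((517,311.5,np.radians(-13.2))),proj(C,corners((517,311.5,np.radians(-13.2)))).round().tolist())
```

```text
tool x [ 0. -0. -1.] zyaw 13.4 pos [470.4 324.  168.2] j6 -2.22 F [ 1.2 -0.5 -0.9] w 25.8 t 19.92
shift [ 1.132e+02 -4.800e+00 -1.000e-01] spin None
(np.float32(1.6778941), -1, 10, 0) 3.2702456 [[284.0, 156.0], [379.0, 204.0], [292.0, 358.0], [206.0, 322.0]]
```

Run:
```python
from h import *
s=arm.read_state();C=cam("wrist",s);im=cv2.imread("pics/tr.png")
E0=cv2.Canny(im,30,90);dt=np.minimum(cv2.distanceTransform(255-E0,cv2.DIST_L2,5),6)
def seg(a,b):return np.array(a)+np.linspace(0,1,50)[:,None]*(np.array(b)-np.array(a))
L=[]
for hx,hy,z in((83,43,18.),(79,39,18.),(83,43,0.)):
    c=[(-hx,-hy,z),(-hx,hy,z),(hx,hy,z),(hx,-hy,z)]
    for i in range(4):L.append(seg(c[i],c[(i+1)%4]))
L=np.vstack(L)
def cost(v):
    P=R.from_euler("z",v[2]).apply(L)+[v[0],v[1],0];q=proj(C,P);ok=(q[:,0]>0)&(q[:,0]<639)&(q[:,1]>0)&(q[:,1]<479)
    qi=q[ok].astype(int);return dt[qi[:,1],qi[:,0]].mean()
a=sorted((float(cost((517+dx,311.5+dy,np.radians(-13.2+da)))),dx,dy,da) for dx in range(-16,17,1) for dy in range(-16,17,1) for da in(-2,0,2))
print(a[:6],cost((517,311.5,np.radians(-13.2))))
v=a[0];print(proj(C,R.from_euler("z",np.radians(-13.2+v[3])).apply(np.array([[-83,-43,18],[-83,43,18],[83,43,18],[83,-43,18]]))+[517+v[1],311.5+v[2],0]).round().tolist())
g=im.astype(int).sum(2)
for r in (180,200,220):print(r,g[r,180:420:5].tolist())
```

```text
[(1.3750749826431274, 0, 6, 0), (1.3871060609817505, 0, 7, 0), (1.3957107067108154, -1, 6, 0), (1.4901007413864136, 1, 7, 0), (1.505449652671814, -1, 7, 0), (1.5127158164978027, 0, 6, -2)] 2.6552768
[[295.0, 160.0], [389.0, 208.0], [301.0, 361.0], [216.0, 325.0]]
180 [342, 396, 480, 448, 463, 467, 461, 446, 448, 446, 461, 451, 457, 437, 448, 434, 441, 404, 338, 334, 342, 290, 343, 343, 382, 379, 379, 380, 362, 291, 382, 275, 279, 434, 451, 453, 446, 458, 457, 463, 453, 450, 462, 460, 457, 460, 456, 466]
200 [342, 343, 351, 339, 441, 447, 456, 450, 453, 457, 455, 455, 452, 466, 457, 395, 347, 334, 345, 305, 349, 341, 377, 379, 376, 378, 376, 378, 379, 378, 379, 379, 379, 378, 378, 378, 361, 289, 382, 267, 348, 443, 444, 448, 452, 478, 460, 455]
220 [455, 450, 463, 447, 470, 467, 455, 458, 468, 454, 453, 448, 473, 421, 335, 339, 339, 319, 364, 339, 379, 376, 376, 376, 377, 376, 373, 379, 376, 376, 375, 376, 376, 376, 382, 345, 286, 287, 287, 197, 384, 431, 449, 466, 462, 446, 456, 459]
```

The wrist edges fit best with the tray at (517,317.5), so the foot is already over the empty compartment's centre, about 1 mm off. Going down.

drive_tool(motion=[[25,0,0,0],[30,0,0,0],[30,0,0,0],[15,0,0,0],[8,0,0,0],[2,0,0,0],[0,0,0,0]])

```text
clock: 20.55
position: [471.1, 318.2, 59.6]
ee_rot: [-0.081, 0.703, 0.08, 0.702]
contact_force: [-0.2, -0.7, -1.5]
gripper_width: 25.8
```

drive_tool(motion=[[2,0,0,0],[2,0,0,0],[0,0,0,0]])

```text
clock: 20.8
position: [471.2, 319.0, 56.7]
ee_rot: [-0.08, 0.702, 0.081, 0.703]
contact_force: [0.7, -0.2, -1.4]
gripper_width: 25.9
```

drive_tool(motion=[[2,0,0,0],[2,0,0,0],[0,0,0,0]])

```text
clock: 21.05
position: [470.8, 318.6, 51.9]
ee_rot: [-0.081, 0.703, 0.081, 0.702]
contact_force: [-0.3, 0.1, -0.6]
gripper_width: 25.6
```

drive_tool(motion=[[2,0,0,0],[2,0,0,0],[0,0,0,0]])

```text
clock: 21.3
position: [471.0, 318.8, 47.8]
ee_rot: [-0.081, 0.702, 0.081, 0.702]
contact_force: [0.4, 0.7, -1.0]
gripper_width: 25.6
```

drive_tool(motion=[[1,0,0,0],[1,0,0,0],[0,0,0,0]])

```text
clock: 21.55
position: [471.5, 319.0, 47.3]
ee_rot: [-0.081, 0.702, 0.081, 0.703]
contact_force: [-1.4, -1.5, 5.9]
gripper_width: 25.5
```

Contact is at z ≈ 47.5, as predicted. I'll press lightly to level the foot.

drive_tool(motion=[[1.5,0,0,0],[1.5,0,0,0],[0,0,0,0]])

```text
clock: 21.8
position: [472.2, 319.3, 47.0]
ee_rot: [-0.082, 0.701, 0.082, 0.703]
contact_force: [-3.4, -2.9, 19.8]
gripper_width: 25.6
```

drive_tool(motion=[[1.5,0,0,0],[1.5,0,0,0],[0,0,0,0],[0,0,0,0]])

```text
clock: 22.13
position: [473.0, 319.6, 46.7]
ee_rot: [-0.082, 0.7, 0.082, 0.704]
contact_force: [-6.0, -4.8, 33.5]
gripper_width: 25.9
```

Run:
```python
from h import *
go([471,319,47]);print(arm.read_state()["wrist_torque"])
s=arm.read_state()
f=np.array([477.3,320.1,4.])
for n in("side","scene"):
    D=cam(n);im=arm.get_image(n)[:,:,::-1];cv2.imwrite(f"pics/set_{n}.png",im)
    print(n,"expected upright foot axis",proj(D,[f,f+[0,0,30]]).round(1).tolist(),"r15 px",(proj(D,f+[15,0,0])-proj(D,f)).round(1).tolist())
    u,v=proj(D,f+[0,0,15])[0].astype(int)
    for dv in range(-12,14,2):print(v+dv,u-20,im[v+dv,u-20:u+21:2].astype(int).sum(1).tolist())
```

```text
tool x [ 0.005  0.002 -1.   ] zyaw 13.3 pos [473.  319.6  46.7] j6 -2.22 F [-6.  -4.8 33.5] w 25.9 t 22.13
shift [-0.3 -0.1 -2.1] spin None
[-1.78704938  2.33557198  0.07259291]
side expected upright foot axis [[294.2, 233.8], [293.7, 223.1]] r15 px [[5.9, -0.7]]
216 273 [360, 364, 364, 362, 372, 271, 154, 184, 223, 133, 53, 45, 201, 322, 316, 313, 317, 321, 324, 320, 317]
218 273 [355, 361, 358, 359, 368, 345, 99, 170, 209, 132, 45, 37, 181, 327, 324, 322, 320, 321, 317, 317, 318]
220 273 [366, 365, 350, 355, 366, 374, 172, 170, 230, 166, 40, 81, 202, 299, 321, 294, 289, 285, 290, 278, 295]
222 273 [366, 368, 278, 189, 177, 189, 145, 148, 186, 232, 216, 225, 177, 169, 169, 164, 170, 164, 210, 161, 182]
224 273 [370, 375, 257, 170, 183, 285, 315, 188, 195, 197, 185, 161, 107, 173, 171, 168, 170, 168, 256, 167, 189]
226 273 [368, 326, 211, 177, 183, 194, 247, 174, 174, 176, 131, 93, 78, 142, 144, 146, 134, 153, 226, 149, 180]
228 273 [370, 324, 195, 221, 252, 250, 256, 108, 97, 110, 113, 100, 87, 196, 218, 229, 208, 264, 223, 230, 271]
230 273 [365, 357, 162, 266, 302, 297, 307, 170, 
[... 1490 characters left out ...]
, 160, 174, 254]
223 361 [398, 179, 184, 184, 260, 335, 349, 339, 128, 122, 129, 127, 129, 231, 309, 301, 211, 199, 188, 163, 117]
225 361 [298, 282, 205, 181, 182, 214, 312, 259, 130, 123, 134, 133, 132, 264, 310, 310, 301, 229, 222, 250, 153]
227 361 [333, 297, 295, 231, 205, 180, 193, 247, 226, 162, 144, 152, 182, 307, 307, 309, 301, 290, 210, 197, 103]
229 361 [430, 332, 305, 302, 266, 174, 180, 192, 298, 254, 238, 268, 310, 316, 305, 248, 199, 192, 194, 244, 122]
231 361 [416, 328, 303, 301, 304, 286, 204, 187, 186, 260, 352, 342, 302, 222, 199, 194, 196, 220, 292, 297, 165]
233 361 [299, 306, 305, 298, 300, 299, 295, 208, 209, 184, 236, 269, 196, 195, 205, 266, 310, 312, 310, 293, 188]
```

drive_tool(motion=[[1.5,0,1,0],[1,0,1,0],[0,0,1,0],[0,0,0,0],[0,0,0,0]])

```text
clock: 22.65
position: [478.0, 322.5, 45.2]
ee_rot: [-0.08, 0.698, 0.084, 0.706]
contact_force: [-2.8, -4.0, 31.7]
gripper_width: 26.2
```

```bash
cat >> h.py <<'E'
def edges(rows=(226,228,229,230,231,232,233,234,235)):
    im=arm.get_image("side").astype(float).sum(2)
    for r in rows:
        row=cv2.GaussianBlur(im,(1,3),0)[r]
        c=range(292,275,-1);l=next((x+ (row[x]-150)/(row[x]-row[x-1]) *1 for x in c if row[x-1]>150 and row[x]<=150),None)
        q=next((x+(150-row[x])/(row[x+1]-row[x]) for x in range(294,312) if row[x+1]>150 and row[x]<=150),None)
        print(r,l and round(l,1),q and round(q,1))
E
python3 -c 'from h import *
print(cv2.imread("pics/set_side.png")[225:238,282:304].astype(int).sum(2))
go([471,319,47]);edges()'
```

```text
[[199 254 355 321 246 209 197 208 206 195 182 172 164 134  97  92 141 160
  160 152 151 151]
 [198 194 231 247 200 174 170 174 186 176 151 131 116  93  91  78 120 142
  143 144 146 146]
 [192 192 202 209 148  93 104 121 118 128 115 118 103 102  90  80 112 152
  153 158 197 177]
 [248 250 250 256 186 108  93  97 102 110 113 113 101 100  99  87 127 196
  214 218 252 229]
 [303 300 305 307 241 136  93  97 108 110 109 106 106  99  95  89 124 236
  273 264 265 264]
 [301 297 303 307 271 170  89  95 110 109 110 112 109 110 100  88  86 222
  267 266 268 262]
 [298 302 302 304 309 206  99  92 104 104 119 114 108 104 101  93  83 196
  253 265 262 258]
 [300 303 302 299 305 220 109  98 102 112 107 114 109 108 104  91  80 166
  238 259 261 254]
 [301 297 301 300 306 232 127  91  99 111 110 115 109 108  99  92 105 202
  256 263 258 257]
 [301 300 300 302 303 269 160  93  91 106 108 102 104 111 103  97 114 203
  265 286 284 277]
 [297 297 294 277 295 289 198 119 126 125 125 126 127 126 124 134 147 214
  287 328 326 320]
 [268 267 254 234 251 245 209 166 177 174 171 171 171 171 157 171 181 218
  259 286 290 277]
 [210 208 203 200 202 207 203 197 209 206 202 192 193 191 185 190 186 191
  192 186 188 187]]
tool x [ 0.01   0.007 -1.   ] zyaw 13.4 pos [478.  322.5  45.2] j6 -2.22 F [-2.8 -4.  31.7] w 26.2 t 22.65
shift [-1.9 -1.8 -7.6] spin None
226 287.1 299.8
228 288.9 298.7
229 288.5 298.6
230 288.4 298.8
231 288.3 299.1
232 288.2 299.1
233 288.0 299.0
234 289.6 298.7
235 289.2 298.1
```

The foot edges are now near vertical and the tool settled down 1.5 mm, so the foot is flush. I'll ease off the press and release.

drive_tool(motion=[[-2,0,0,0],[-2,0,-1,0],[-1,0,0,0],[0,0,0,0],[0,0,0,0]])

```text
clock: 23.12
position: [476.1, 321.9, 45.7]
ee_rot: [-0.08, 0.699, 0.083, 0.705]
contact_force: [2.5, 1.0, 8.4]
gripper_width: 26.3
```

```bash
python3 -c 'from h import *
go([471,319,47]);edges()'
```

```text
tool x [ 0.008  0.006 -1.   ] zyaw 13.3 pos [476.1 321.9  45.7] j6 -2.22 F [2.5 1.  8.4] w 26.3 t 23.12
shift [-1.4 -1.7 -5.6] spin None
226 291.8 299.9
228 287.4 298.6
229 287.0 298.4
230 288.6 298.5
231 288.4 298.7
232 288.3 298.8
233 288.1 298.5
234 289.8 298.3
235 289.4 297.5
```

drive_tool(motion=[[0,0,0,0],[0,0,0,0],[0,0,0,0],[0,0,0,0],[0,0,0,0],[0,0,0,0]], grip=52)

```text
clock: 23.67
position: [472.7, 319.0, 42.1]
ee_rot: [-0.081, 0.703, 0.081, 0.702]
contact_force: [-0.4, -0.5, -0.6]
gripper_width: 52.2
```

drive_tool(motion=[[-5,0,0,0],[-15,0,0,0],[-30,0,0,0],[-30,0,0,0],[-30,0,0,0],[-30,0,0,0],[0,0,0,0],[0,0,0,0]])

```text
clock: 24.33
position: [473.5, 320.0, 185.0]
ee_rot: [-0.08, 0.701, 0.082, 0.704]
contact_force: [-0.4, -1.0, -0.9]
gripper_width: 52.2
```

Run:
```python
from h import *
go(O);edges()
# orange tip position from side & scene pictures (tip z=68 if standing), sleeve red
for n in("side","scene"):
    D=cam(n);im=arm.get_image(n).astype(int);cv2.imwrite(f"pics/end_{n}.png",im[:,:,::-1])
    f=np.array([477.6,320.7,4.]);u,v=proj(D,f+[0,0,51])[0].astype(int)
    c=im[v-30:v+30,u-25:u+25];r,g,b=c[:,:,0],c[:,:,1],c[:,:,2]
    m=(r>90)&(r>1.6*g)&(b<70);ys,xs=np.nonzero(m)
    print(n,"orange n",m.sum(),"x",xs.min()+u-25,xs.max()+u-25,"y",ys.min()+v-30,ys.max()+v-30,"centroid",(xs.mean()+u-25).round(1),(ys.mean()+v-30).round(1))
    print(" expected grip centre",proj(D,f+[0,0,51]).round(1).tolist(),"foot pos from centroid at z51:",back(D,(xs.mean()+u-25,ys.mean()+v-30),51).round(1).tolist())
    for y in(ys.min()+2,ys.max()-2):print("  mid x at row",y+v-30,(xs[ys==y].mean()+u-25).round(1))
```

```text
tool x [ 0.003  0.004 -1.   ] zyaw 13.1 pos [473.5 320.  185. ] j6 -2.22 F [-0.4 -1.  -0.9] w 52.2 t 24.33
shift [  93.7 -379.9  -23.6] spin None
226 288.9 300.3
228 288.6 299.0
229 288.4 298.7
230 288.3 298.7
231 288.2 298.8
232 288.2 299.0
233 288.0 298.8
234 289.5 298.6
235 293.0 298.2
side orange n 116 x 287 297 y 209 225 centroid 292.4 216.9
 expected grip centre [[293.4, 215.4]] foot pos from centroid at z51: [[475.2, 321.2, 51.0]]
  mid x at row 211 292.5
  mid x at row 223 293.0
scene orange n 112 x 379 388 y 204 219 centroid 383.5 211.2
 expected grip centre [[383.2, 211.0]] foot pos from centroid at z51: [[475.3, 325.8, 51.0]]
  mid x at row 206 384.0
  mid x at row 217 382.5[ WARN:0@3.444] global loadsave.cpp:1063 imwrite_ Unsupported depth image for selected encoder is fallbacked to CV_8U.
```

```bash
python3 -c 'from h import *
print(arm.job_done())'
```

```text
the job is handed in; nothing more can be done
None
```

The orange cartridge is standing upright, released, near the middle of the grey tray's empty compartment. I handed the job in at about 24 s; the system gives no verdict.

**What I did**
- I pulled the spring sleeve out and turned it counter-clockwise in three strokes. It dropped home at the green dot before I drew the cartridge out.
- The tool cannot tilt, so the cartridge came out at about 35° in the jaws. I brought it upright by pushing its foot against the lamp house's fixed wall at 10–20 N.
- I set it down in the compartment under a light press and then let go.

**Last checks**
- **Sleeve:** the red line measured about 61°, and the ring was 129 px wide, where home predicts 131 and fully out predicts 139. I did not measure it again after drawing the cartridge out; the last picture still showed the line on the open side.
- **Cartridge:** its edges are vertical within measurement noise (a few degrees) in both fixed camera views. Its position is about 2–6 mm from the compartment's centre. The side and scene cameras disagree with each other by about 5 mm.
- **Robot:** the gripper is clear at z = 185 mm with about 1 N or less on the tool.

**Weaker points**
- After first contact with the floor, the cartridge still leaned about 10°. A small push while pressing made it flush, and it read upright while still held.
- A tray position fitted from the wrist camera came out 6 mm off. I put that down to the arm still settling and used the earlier fit.
- I had used all 12 views by then, so the placing and the spare and other loose things were not looked at again. The placing was checked by image code only.

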